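# Press the proud lids home on the glaze pots

## Robot

A 6-joint arm with a two-finger parallel gripper is mounted at the origin on a cart in front of the work surface, level with it; the furniture and walls round the work are solid. World frame = base frame: x ahead of the robot, y to its left, z up, the work surface at z = 0. Lengths are in m, angles in rad, forces in N, time in s.
With the tool pointing down it reaches from about 0.375 to 0.975 m from the base axis. Payload 3.8 kg.
Tool frame: the origin (TCP) lies where the fingers leave the gripper's body, on its centre line; the fingertips stand 73 mm ahead of it and the grasp point (between the pads) lies 54 mm ahead of it (nose_length is the distance from the TCP to the fingertips, in m); z points along the fingers, y is the line along which they close (so a half turn about z gives the same grasp; the last joint's range is limited). The gripper opens to 85 mm and grips with 20 to 120 N. Pads are 22 mm wide; open, the fingers measure 114 mm over their backs; the gripper's body (76 mm by 85 mm) begins 54 mm behind the grasp point. The pads swing forward as they close: fully open they stand 13 mm farther back than shut.
Start: joints at [1.254, 0.264, 1.604, -0, 1.274, -0.037], TCP at [0.186, 0.649, 0.304] pointing down, gripper open.
Joint ranges: [-2.63, 2.63], [-0.94, 2.18], [0.31, 2.57], [-1.31, 4.45], [0, 2.66], [-2.55, 2.55]. Speed limits (rad/s): [2.57, 2.57, 3.14, 3.14, 3.14, 3.14].

## Interface

Orientations are given as a rotation vector (axis times angle).
In Python, from workcell import read_state, read_camera, calibration, finish_job, look_for, cut_out, tip_of, nose_length gives the robot as it stands.
- The arm moves only by the tool step_arm, never from a script. Its argument "targets" is a list of rows, each a list of 3 entries, a list of its own where there are three numbers: the turn, a rotation vector about the tool's x, y, z in rad, then the shift along the tool's x, y, z in mm, then the finger opening in mm, from 0 to 85.4. In form: [[[ax, ay, az], [x, y, z], grip], ...]. A call has 1 to 5 rows; each row shifts and turns the commanded pose from where the row before left it, along the tool's axes as they then stand; what a row does not reach is not made up. A row lasts 1/12 s, in which the tool goes at most 41.7 mm and 7.16 degrees, less where a joint would pass 70% of its speed; a pose out of reach is approached as far as the arm can. A call with a gripper value outside its range is refused whole. The fingers move at their own pace and stop on an object; "grip_force" is the grip in N (left out, the last holds). Time passes only in rows, so rows that do not move let the fingers close. It gives the time, the measured TCP pose, the force, the opening and the grip force at its end, in the units of the state.
- read_state(): the state, without advancing time (a new reading comes with each control period).
- read_camera(name): name is "scene" or "top" or "wrist"; returns the picture (480x640x3 uint8, red, green, blue); there is no depth.
- calibration(name): a dict with "camera_matrix" (3x3 intrinsics, pixels), "R" (3x3) and "t" (3): a world point X has camera coordinates R X + t. Camera axes: x right, y down, z forward; pixel columns grow to the right and rows downward; lengths in m; the calibration is good to about 2 mm. A picture is of the moment at which its call begins: read the wrist's pose just before it. calibration takes no time and is no camera call; for the wrist camera it gives the pose at the moment of the call.
- finish_job(): hands the job in; it is judged then, once.
Trained networks look in the newest picture that a camera, given by its name, has taken for a name from the list of things; names that differ only in an ending like _2 or _b are one class to them, and where a whole thing is asked for, a point or a joint stands for the part that bears it (a point fixed in the world has none). Each returns a list of dicts, best first, with "score" (0 to 1); they miss things now and then, are a little off and sometimes report something else, mostly with a low value. They report only what shows in the picture. A call takes as long as a camera call.
- look_for(camera, query): "extent" ([left, top, right, bottom] in pixels, round what is visible of it).
- cut_out(camera, query): "region" (480x640 bool, what is visible of it) and "extent" ([left, top, right, bottom] in pixels, round what is visible of it).
- tip_of(camera, query): "at" ([row, column] in pixels: a listed point, or the origin of a listed thing).
The state is a dict: "time": time; "q": joint angles; "joint_vel": joint speeds; "joint_torque": joint torques, N m; "tool_pos": TCP position; "tcp_rot": TCP orientation; "wrist_force": force on the tool from outside, world axes, zero at the start; "torque": the same for the moment, N m; "width": opening from 0.0 (shut) to 1.0 (fully open); "grip_force": force on a finger pad.
Only numpy, scipy, OpenCV 4.12 (cv2) and the standard library are available. Lean on these libraries where they do the work, as an engineer would, in place of code of your own. Each camera call takes 0.05 s, during which the arm holds its last target. There are 200 camera calls.

## Task

Three matching white glaze pots have flat push-in lids, but on two of them the lid still stands proud of the rim. Press each of those two lids straight down until it is fully home on its rim, keeping both pots upright and about where they stand. Do not touch the third lidded pot, which is already closed.

Things in the scene. Friction and masses are not known exactly. Their poses are not given: they have to be found in the camera images.
- lid_a_top (a point): Top centre of the round boss (32 mm wide, 3.5 mm high) on the lid of one proud pot: white plastic glaze pot, 73 mm wide, 96 mm tall to the rim, loose, 0.4 to 0.9 kg. Its white lid is a disc 76 mm wide, 4 mm thick, over a 63 mm dark rubber plug in the pot's mouth; plug shows below the disc while proud. z is up; starts 118 to 126 mm above the worktop, 104 mm when home.
- lid_a (a joint): Gap between the disc of lid a and its pot's rim, m: 0 = fully home on the rim; 0.014 to 0.022 at the start. The lid slides straight down without spring and stays where left; about 6 N moves it slowly (1.5 N more at 50 mm/s), at 0 it meets a firm stop.
- lid_b_top (a point): Top centre of the round boss (32 mm wide, 3.5 mm high) on the lid of one proud pot: white plastic glaze pot, 73 mm wide, 96 mm tall to the rim, loose, 0.4 to 0.9 kg. Its white lid is a disc 76 mm wide, 4 mm thick, over a 63 mm dark rubber plug in the pot's mouth; plug shows below the disc while proud. z is up; starts 118 to 126 mm above the worktop, 104 mm when home.
- lid_b (a joint): Gap between the disc of lid b and its pot's rim, m: 0 = fully home on the rim; 0.014 to 0.022 at the start. The lid slides straight down without spring and stays where left; about 6 N moves it slowly (1.5 N more at 50 mm/s), at 0 it meets a firm stop.
- tub_c: The third, already closed pot: same pot and lid, but the disc rests on the rim with no gap; 104 mm tall over the boss. Origin at the centre of its underside, z up. The three pots stand in a row across the worktop in any order, centres at least 130 mm apart. A like pot without lid stands farther back and has no part in this.

How it is judged:
By the outcome, as a careful person would: the job done as asked, in the order asked, and still so for the second after the job is handed in, with the robot touching nothing.
It also fails if it takes over 38 s, if anything falls off the work surface, if the arm or the gripper's body presses on something with over 40 N, if the wrist force passes 120 N, or if a joint passes its speed limit or range.

## Working session

There is one attempt and no reset: what is moved stays moved. The work goes in short steps, Python scripts to look and compute and a tool call to move; the robot and the scene stay as the last step left them, time stands still between calls to the robot, and variables do not carry over. Pictures are saved under pics/ and viewed, at most 10 in all, crops included, and the job is handed in when it is done.

Besides the shell and the picture viewer there is one more tool, called as name(argument=value, ...), one argument or row to a line, values as JSON. step_arm: Moves the arm, as the interface text tells. Its arguments: {"type":"object","properties":{"targets":{"type":"array","items":{"type":"array"}},"grip_force":{"type":"number"}},"required":["targets"]}

```bash
mkdir -p pics; python3 - <<'E'
from workcell import *
import cv2, numpy as np
s=read_state(); print(s['time'],s['tool_pos'],s['tcp_rot'],s['width'],nose_length() if callable(nose_length) else nose_length)
ims=[]
for c in ['scene','top']:
    im=read_camera(c); ims.append(im)
    cv2.imwrite(f'pics/{c}0.png',im[...,::-1])
    k=calibration(c); print(c,np.round(k['camera_matrix'],1).tolist(),np.round(k['R'],4).tolist(),np.round(k['t'],4).tolist())
    for q in ['lid_a_top','tub_c']:
        print(q,[(np.round(d['at'],1).tolist(),round(d['score'],2)) for d in tip_of(c,q)])
    for q in ['lid_a','tub_c']:
        print(q,[(np.round(d['extent'],1).tolist(),round(d['score'],2)) for d in look_for(c,q)])
E
```

```text
0.0 [0.18624784 0.64819639 0.3025502 ] [-0.43800214 -3.11051184  0.00347994] 0.9991968962040352 0.0726
scene [[570.2, 0.0, 323.8], [0.0, 570.2, 231.4], [0.0, 0.0, 1.0]] [[0.8264, -0.5628, -0.0187], [-0.3135, -0.4322, -0.8455], [0.4678, 0.7046, -0.5336]] [-0.4305, 0.2295, 0.9459]
lid_a_top [([180.4, 253.4], 0.75)]
tub_c [([306.1, 398.3], 0.68)]
lid_a [([290.2, 210.2, 328.4, 239.7], 0.75)]
tub_c [([376.0, 249.8, 423.6, 321.9], 0.93)]
top [[612.6, 0.0, 320.6], [0.0, 612.6, 232.9], [0.0, 0.0, 1.0]] [[-0.0192, -0.9998, -0.0039], [-0.9879, 0.0196, -0.1537], [0.1537, 0.0009, -0.9881]] [0.0029, 0.5356, 1.1684]
lid_a_top [([257.5, 209.5], 0.6)]
tub_c [([227.3, 415.1], 0.64)]
lid_a [([192.5, 240.7, 231.8, 280.7], 0.98), ([293.6, 230.9, 332.8, 273.4], 0.76)]
tub_c [([398.7, 200.6, 445.5, 245.4], 0.8)]
```

View pics/scene0.png

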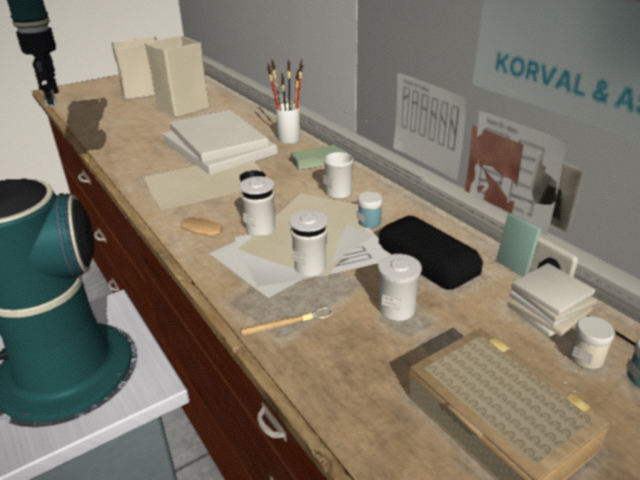

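View pics/top0.png

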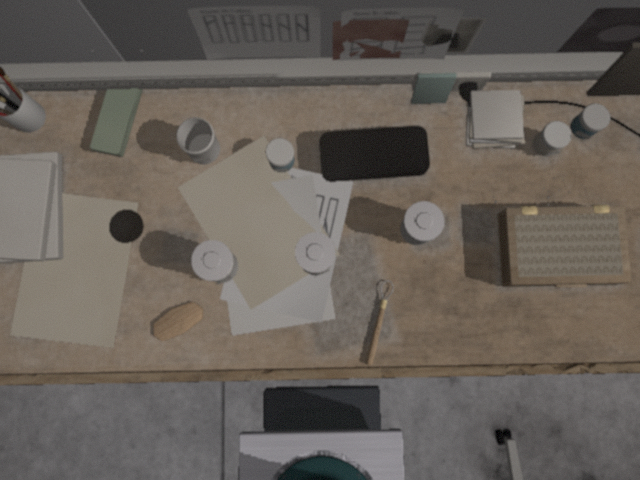

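Left (scene 258,205; top 212,260) and middle (scene 310,243; top 315,255) pots show the dark plug, so they are proud. The right one (scene 398,287; top 424,222) is closed. Next I zoom in on the bosses and triangulate.

```bash
python3 - <<'E'
import cv2, numpy as np
s=cv2.imread('pics/scene0.png'); t=cv2.imread('pics/top0.png')
def cr(im,c,r,w=50): return cv2.resize(im[r-w//2:r+w//2,c-w//2:c+w//2],(300,300),interpolation=cv2.INTER_CUBIC)
m=np.vstack([np.hstack([cr(s,257,190),cr(s,309,225)]),np.hstack([cr(t,213,260),cr(t,315,255)])])
m=cv2.convertScaleAbs(m,alpha=1.3)
cv2.imwrite('pics/m.png',m)
E
```

```text
(no output)
```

View pics/m.png

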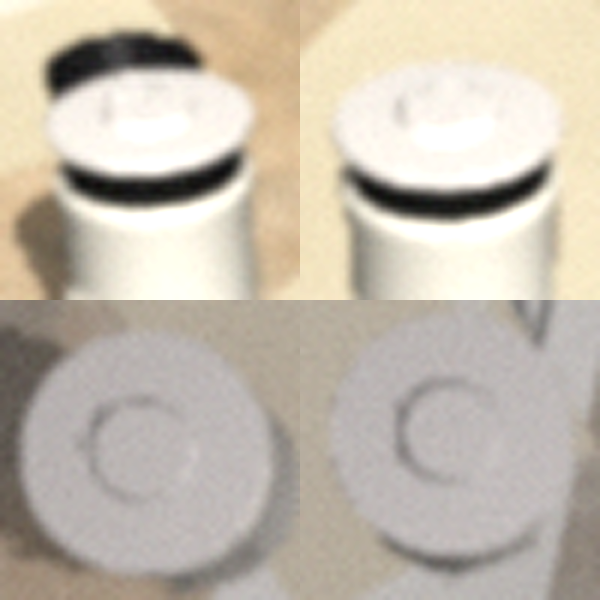

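Crop: boss tops at scene (256.8,182.8) and (308.5,218.0), and at top (211.7,259.8) and (315.3,252.0). Both gaps show dark plug.

```bash
python3 - <<'E'
from workcell import *
import cv2, numpy as np
from scipy.spatial.transform import Rotation as Ro
P={}
for c in ['scene','top']:
    k=calibration(c); P[c]=k['camera_matrix']@np.c_[k['R'],k['t']]
a=np.array([[256.8,182.8],[308.5,218.0]]).T; b=np.array([[211.7,259.8],[315.3,252.0]]).T
X=cv2.triangulatePoints(P['scene'],P['top'],a,b); X=(X[:3]/X[3]).T
s=read_state(); R=Ro.from_rotvec(s['tcp_rot'])
print(R.as_matrix().round(3))
for x in X:
    print(x.round(4))
    # top ray at z=.122
    for u in (P['scene']@np.r_[x,1],P['top']@np.r_[x,1]): print('  reproj',(u[:2]/u[2]).round(1))
    print('  tool shift mm', (R.inv().apply(x+[0,0,.0726]-s['tool_pos'])*1e3).round(1))
E
```

```text
[[-0.961  0.276 -0.   ]
 [ 0.276  0.961 -0.   ]
 [ 0.    -0.    -1.   ]]
[0.4777 0.1927 0.1208]
  reproj [256.5 182.8]
  reproj [211.8 259.5]
  tool shift mm [-405.9 -357.9  110.5]
[0.4885 0.0026 0.1198]
  reproj [308.2 218.1]
  reproj [315.4 251.7]
  tool shift mm [-468.8 -537.6  111.5]
```

step_arm(
  targets=[
    [[0,0,0],[-25,-22,0],0],
    [[0,0,0],[-25,-22,0],0],
    [[0,0,0],[-25,-22,0],0],
    [[0,0,0],[-25,-22,0],0],
    [[0,0,0],[-25,-22,0],0],
  ],
)

```text
time: 0.92
tool_pos: [0.2767, 0.5072, 0.304]
tcp_rot: [0.437, 3.111, 0.0]
wrist_force: [0.7, -0.3, 0.4]
width: 0.297
grip_force: 0.0
```

step_arm(
  targets=[
    [[0,0,0],[-25,-22,0],0],
    [[0,0,0],[-25,-22,0],0],
    [[0,0,0],[-25,-22,0],0],
    [[0,0,0],[-25,-22,0],0],
    [[0,0,0],[-25,-22,0],0],
  ],
)

```text
time: 1.33
tool_pos: [0.3665, 0.3668, 0.3042]
tcp_rot: [0.438, 3.11, 0.001]
wrist_force: [0.4, 0.0, 0.1]
width: -0.001
grip_force: 0.0
```

step_arm(
  targets=[
    [[0,0,0],[-25,-22,0],0],
    [[0,0,0],[-25,-22,0],0],
    [[0,0,0],[-25,-22,0],0],
    [[0,0,0],[-25,-22,0],0],
    [[0,0,0],[-25,-22,0],0],
  ],
)

```text
time: 1.75
tool_pos: [0.4563, 0.2265, 0.3043]
tcp_rot: [0.438, 3.11, 0.001]
wrist_force: [0.1, 0.7, 0.6]
width: 0.0
grip_force: 0.0
```

```bash
cat > h.py <<'E'
from workcell import *
import numpy as np
from scipy.spatial.transform import Rotation as Ro
def to(x):
    s=read_state(); R=Ro.from_rotvec(s['tcp_rot']); n=nose_length() if callable(nose_length) else nose_length
    print(s['time'],s['tool_pos'].round(4) if hasattr(s['tool_pos'],'round') else s['tool_pos'],R.as_matrix()[:,2].round(3),'w',s['width'],'nose',n,'F',np.round(s['wrist_force'],1))
    print('shift',(R.inv().apply(np.array(x)+[0,0,n]-s['tool_pos'])*1e3).round(1))
E
python3 -c "
from h import *
to([.4777,.1927,.1208])"
```

```text
1.75 [0.4563 0.2265 0.3043] [ 0.001  0.    -1.   ] w 0.0004040482908505518 nose 0.0726 F [0.1 0.7 0.6]
shift [-29.8 -26.7 110.9]
```

step_arm(
  targets=[
    [[0,0,0],[-15,-13,25],0],
    [[0,0,0],[-15,-13,30],0],
    [[0,0,0],[0,0,25],0],
    [[0,0,0],[0,0,15],0],
    [[0,0,0],[0,0,0],0],
  ],
)

```text
time: 2.17
tool_pos: [0.475, 0.1933, 0.2048]
tcp_rot: [-0.439, -3.104, 0.005]
wrist_force: [-0.9, 0.6, -0.2]
width: -0.002
grip_force: 0.0
```

```bash
python3 -c "
from h import *
to([.4777,.1927,.1208])
import cv2
a=read_camera('scene')[120:300,170:410];b=read_camera('top')[180:330,150:350]
f=lambda m:cv2.resize(m,(400,300),interpolation=2)
cv2.imwrite('pics/c.png',np.hstack([f(a),f(b)])[...,::-1])"
```

```text
2.1667 [0.475  0.1933 0.2048] [-0.007 -0.003 -1.   ] w -0.002153033235899953 nose 0.0726 F [-0.9  0.6 -0.2]
shift [-2.8  0.3 11.4]
```

View pics/c.png

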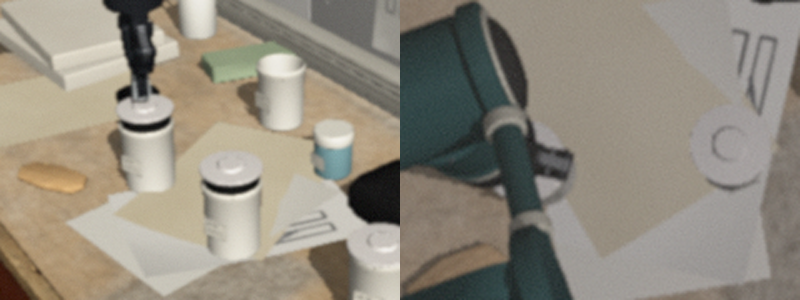

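The closed fingers stand just above the left lid's boss (c.png 140,100), well centred. Pressing slowly now.

step_arm(
  targets=[
    [[0,0,0],[-1,0,4],0],
    [[0,0,0],[0,0,4],0],
    [[0,0,0],[0,0,3],0],
    [[0,0,0],[0,0,3],0],
    [[0,0,0],[0,0,3],0],
  ],
)

```text
time: 2.68
tool_pos: [0.4786, 0.1948, 0.1923]
tcp_rot: [0.437, 3.11, 0.001]
wrist_force: [-1.4, -0.3, 6.6]
width: 0.002
grip_force: 3.3
```

step_arm(
  targets=[
    [[0,0,0],[0,0,3],0],
    [[0,0,0],[0,0,3],0],
    [[0,0,0],[0,0,3],0],
    [[0,0,0],[0,0,2],0],
    [[0,0,0],[0,0,1],0],
  ],
)

```text
time: 3.1
tool_pos: [0.4786, 0.1948, 0.1807]
tcp_rot: [0.438, 3.11, 0.001]
wrist_force: [-1.7, 0.7, 6.7]
width: -0.0
grip_force: 3.0
```

step_arm(
  targets=[
    [[0,0,0],[0,0,1],0],
    [[0,0,0],[0,0,1],0],
    [[0,0,0],[0,0,1],0],
    [[0,0,0],[0,0,1],0],
  ],
)

```text
time: 3.43
tool_pos: [0.4786, 0.1948, 0.1769]
tcp_rot: [0.438, 3.11, 0.001]
wrist_force: [-2.7, -0.6, 6.2]
width: 0.0
grip_force: 3.0
```

step_arm(
  targets=[
    [[0,0,0],[0,0,0.5],0],
    [[0,0,0],[0,0,0],0],
  ],
)

```text
time: 3.6
tool_pos: [0.4786, 0.1948, 0.1766]
tcp_rot: [0.438, 3.11, 0.001]
wrist_force: [-3.2, -0.5, 6.0]
width: 0.002
grip_force: 3.5
```

step_arm(
  targets=[
    [[0,0,0],[0,0,0.5],0],
    [[0,0,0],[0,0,0],0],
  ],
)

```text
time: 3.77
tool_pos: [0.4788, 0.1948, 0.1766]
tcp_rot: [0.438, 3.11, 0.001]
wrist_force: [-2.9, -1.0, 10.4]
width: 0.003
grip_force: 4.9
```

step_arm(
  targets=[
    [[0,0,0],[0,0,0.5],0],
    [[0,0,0],[0,0,0],0],
  ],
)

```text
time: 3.93
tool_pos: [0.4789, 0.1949, 0.1766]
tcp_rot: [0.438, 3.11, 0.001]
wrist_force: [-4.8, -0.5, 13.0]
width: -0.001
grip_force: 6.2
```

step_arm(
  targets=[
    [[0,0,0],[0,0,-5],0],
    [[0,0,0],[0,0,-20],0],
    [[0,0,0],[0,0,-30],0],
    [[0,0,0],[-10,-30,-10],0],
    [[0,0,0],[-10,-30,0],0],
  ],
)

```text
time: 4.35
tool_pos: [0.4832, 0.1323, 0.2434]
tcp_rot: [0.431, 3.105, 0.004]
wrist_force: [0.3, 0.1, -0.1]
width: -0.0
grip_force: 0.0
```

step_arm(
  targets=[
    [[0,0,0],[-11,-30,0],0],
    [[0,0,0],[-11,-31,0],0],
    [[0,0,0],[-11,-31,0],0],
    [[0,0,0],[-10,-30,0],0],
    [[0,0,0],[0,0,10],0],
  ],
)

```text
time: 4.77
tool_pos: [0.4901, -0.0022, 0.2313]
tcp_rot: [0.443, 3.105, -0.003]
wrist_force: [-0.0, -0.0, 0.1]
width: -0.002
grip_force: 0.0
```

```bash
python3 -c "
from h import *
to([.4885,.0026,.1198])"
```

```text
4.7667 [ 0.4901 -0.0022  0.2313] [ 0.005 -0.003 -1.   ] w -0.0024723733684038425 nose 0.0726 F [-0.  -0.   0.1]
shift [ 3.1  4.2 38.9]
```

step_arm(
  targets=[
    [[0,0,0],[1,2,14],0],
    [[0,0,0],[0,0,10],0],
    [[0,0,0],[0,0,4],0],
    [[0,0,0],[0,0,0],0],
  ],
)

```text
time: 5.1
tool_pos: [0.487, 0.0049, 0.1996]
tcp_rot: [-0.436, -3.108, 0.0]
wrist_force: [-0.5, -0.0, 0.6]
width: 0.002
grip_force: 0.0
```

```bash
python3 -c "
from h import *
to([.4885,.0026,.1198])
import cv2
a=read_camera('scene')[120:300,170:410];b=read_camera('top')[180:330,150:350]
f=lambda m:cv2.resize(m,(400,300),interpolation=2)
cv2.imwrite('pics/d.png',np.hstack([f(a),f(b)])[...,::-1])"
```

```text
5.1 [0.487  0.0049 0.1996] [-0.003  0.    -1.   ] w 0.0023413611460295623 nose 0.0726 F [-0.5 -0.   0.6]
shift [-2.1 -1.8  7.2]
```

View pics/d.png

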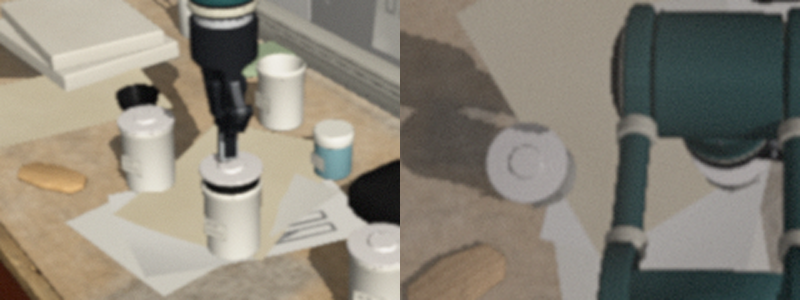

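The left lid is now home: no dark band shows at (147,125), and the pot is upright in its place. The fingers stand over the middle boss (230,165). Pressing that one.

step_arm(
  targets=[
    [[0,0,0],[-1,-1,4],0],
    [[0,0,0],[0,0,3],0],
    [[0,0,0],[0,0,3],0],
    [[0,0,0],[0,0,2],0],
    [[0,0,0],[0,0,2],0],
  ],
)

```text
time: 5.62
tool_pos: [0.4894, 0.0032, 0.1882]
tcp_rot: [0.438, 3.11, 0.0]
wrist_force: [-1.9, 0.7, 6.9]
width: -0.002
grip_force: 3.2
```

step_arm(
  targets=[
    [[0,0,0],[0,0,2],0],
    [[0,0,0],[0,0,2],0],
    [[0,0,0],[0,0,1],0],
    [[0,0,0],[0,0,1],0],
    [[0,0,0],[0,0,0],0],
  ],
)

```text
time: 6.03
tool_pos: [0.4893, 0.0032, 0.1822]
tcp_rot: [0.438, 3.11, 0.001]
wrist_force: [-1.4, 0.6, 4.2]
width: 0.0
grip_force: 2.2
```

step_arm(
  targets=[
    [[0,0,0],[0,0,2],0],
    [[0,0,0],[0,0,1],0],
    [[0,0,0],[0,0,1],0],
    [[0,0,0],[0,0,1],0],
    [[0,0,0],[0,0,0],0],
  ],
)

```text
time: 6.45
tool_pos: [0.4893, 0.0033, 0.1771]
tcp_rot: [0.438, 3.11, 0.001]
wrist_force: [-0.7, -0.1, 5.2]
width: -0.003
grip_force: 2.3
```

step_arm(
  targets=[
    [[0,0,0],[0,0,0.5],0],
    [[0,0,0],[0,0,0.5],0],
    [[0,0,0],[0,0,0],0],
  ],
)

```text
time: 6.7
tool_pos: [0.4894, 0.0032, 0.1766]
tcp_rot: [0.438, 3.11, 0.0]
wrist_force: [-2.4, 0.3, 8.0]
width: -0.001
grip_force: 4.0
```

step_arm(
  targets=[
    [[0,0,0],[0,0,0.5],0],
    [[0,0,0],[0,0,0.5],0],
    [[0,0,0],[0,0,0],0],
  ],
)

```text
time: 6.95
tool_pos: [0.4898, 0.0032, 0.1766]
tcp_rot: [0.438, 3.109, 0.001]
wrist_force: [-3.9, 0.1, 14.5]
width: 0.003
grip_force: 6.8
```

Firm stop reached. Retracting straight up.

step_arm(
  targets=[
    [[0,0,0],[0,0,-5],0],
    [[0,0,0],[0,0,-20],0],
    [[0,0,0],[0,0,-35],0],
    [[0,0,0],[0,0,-40],0],
    [[0,0,0],[0,0,-20],0],
  ],
)

```text
time: 7.37
tool_pos: [0.4903, 0.003, 0.2987]
tcp_rot: [0.437, 3.106, 0.001]
wrist_force: [0.9, -0.2, 0.9]
width: -0.005
grip_force: 0.0
```

step_arm(
  targets=[
    [[0,0,0],[0,0,-10],0],
    [[0,0,0],[0,0,0],0],
    [[0,0,0],[0,0,0],0],
  ],
)

```text
time: 7.62
tool_pos: [0.4885, 0.0031, 0.3035]
tcp_rot: [-0.438, -3.11, 0.0]
wrist_force: [-0.2, 0.4, 0.3]
width: 0.001
grip_force: 0.0
```

```bash
python3 -c "
from h import *
to([.4885,.0026,.104])
import cv2
a=read_camera('scene')[150:330,210:450]
cv2.imwrite('pics/e.png',cv2.resize(a,(800,600),interpolation=2)[...,::-1])"
```

```text
7.6167 [0.4885 0.0031 0.3035] [-0.001  0.    -1.   ] w 0.0005957735800024966 nose 0.0726 F [-0.2  0.4  0.3]
shift [ -0.2  -0.5 126.9]
```

View pics/e.png

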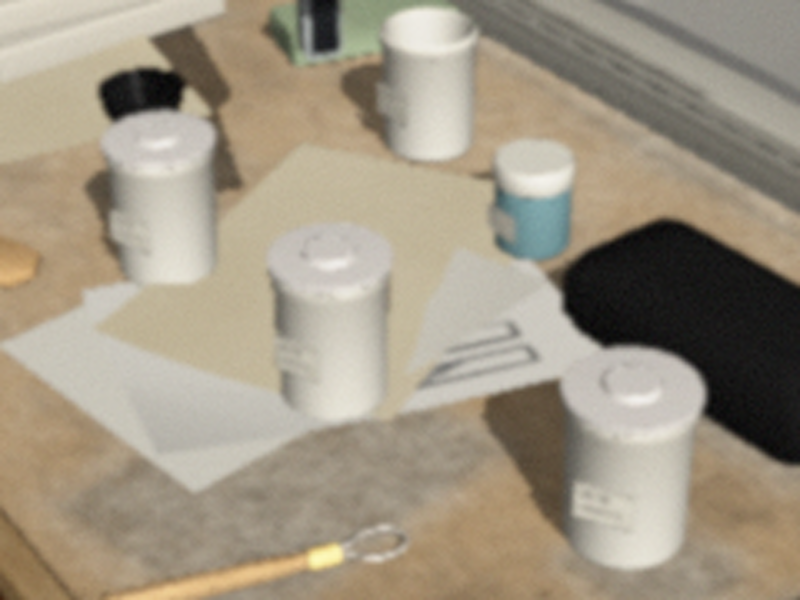

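All three lids sit flush: left (160,140), middle (330,260) and the untouched right one (632,385). The pots are upright and the arm is clear.

```bash
python3 -c "
from workcell import *
print(finish_job())"
```

```text
the job is handed in; nothing more can be done
None
```

I pressed both proud lids down to their firm stops, left both pots upright in place, did not touch the closed pot, and handed the job in at about 7.7 s.

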